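# Lock the spring of a food press with its T-headed key

## Robot

A 6-joint arm with a two-finger parallel gripper is mounted at the origin on a cart in front of the work surface, level with it; the furniture and walls round the work are solid. World frame = base frame: x ahead of the robot, y to its left, z up, the work surface at z = 0. Lengths are in mm, angles in rad, forces in N, time in s.
With the tool pointing down it reaches from about 275 to 1000 mm from the base axis. Payload 8.4 kg.
Tool frame: the origin (TCP) lies between the finger pads; the fingertips stand 22 mm ahead of it and the grasp point (between the pads) lies 3 mm ahead of it; z points along the fingers, y is the line along which they close (so a half turn about z gives the same grasp; the last joint's range is limited). The gripper opens to 85 mm and grips with 20 to 120 N. Pads are 22 mm wide; open, the fingers measure 114 mm over their backs; the gripper's body (76 mm by 85 mm) begins 54 mm behind the grasp point. The pads swing forward as they close: fully open they stand 13 mm farther back than shut.
Start: joints at [1.257, 0.353, 1.633, -0, 1.155, -0.002], TCP at [191.731, 594.867, 220.581] pointing down, gripper open.
Joint ranges: [-2.63, 2.63], [-0.92, 2.1], [0.06, 2.66], [-1.3, 4.44], [0, 2.69], [-3.02, 3.02]. Speed limits (rad/s): [2.22, 2.22, 2.79, 3.14, 3.14, 3.14].

## Interface

Orientations are given as [roll, pitch, yaw] about the fixed x, y, z axes, in that order (R = Rz(yaw) Ry(pitch) Rx(roll)).
In Python, from rig import r, grab_frame gives the robot as it stands.
- The arm moves only by the shell command python3 -m inch 'ROWS' [FORCE]. ROWS is JSON, a list of rows, each a list of 7 numbers: the turn, a rotation vector about the tool's x, y, z as a fraction of full scale, then the shift along the tool's x, y, z as a fraction of full scale, then the closure, from 0 (fully open) to 1 (shut). In form: [[rx, ry, rz, dx, dy, dz, fingers], ...]. A call has 1 to 8 rows; each row shifts and turns the commanded pose from where the row before left it, along the tool's axes as they then stand; what a row does not reach is not made up. Full scale, the value 1, is 2.5 cm for a shift and pi rad for a turn. A row lasts 1/12 s, in which the tool goes at most 41.7 mm and 7.16 degrees, less where a joint would pass 70% of its speed; a pose out of reach is approached as far as the arm can. A call with a number of a shift or a turn outside -1 to 1 is refused whole. A call with a gripper value outside its range is refused whole. The fingers move at their own pace and stop on an object; FORCE is the grip in N (left out, the last holds). Time passes only in rows, so rows that do not move let the fingers close. It gives the time, the measured TCP pose, the force, the opening and the grip force at its end, in the units of the state.
- r.sense(): the state, without advancing time (a new reading comes with each control period).
- grab_frame(name): name is "scene" or "top"; returns a dict with "pixels" (400x640x3 uint8, red, green, blue), "z_map" (400x640 float32, mm along the optical axis (not along the pixel's ray), 0 where there is no reading), "vertical_fov" (degrees; the focal length in pixels is half the picture's height over the tangent of half this angle, whatever the lens; pixels are square), "cx", "cy" (the principal point, pixels), "cam_to_world" (4x4, takes a point from camera to world coordinates). Camera axes: x right, y down, z forward; pixel columns grow to the right and rows downward; lengths in mm; the calibration is good to about 2 mm. A picture is of the moment at which its call begins.
- r.sign_off(): hands the job in; it is judged then, once.
The state is a dict: "clock": time; "qpos": joint angles; "qvel": joint speeds; "joint_efforts": joint torques, N m; "eef_pos": TCP position; "tcp_rot": TCP orientation; "contact_force": force on the tool from outside, world axes, zero at the start; "wrist_torque": the same for the moment, N m; "opening": opening from 0.0 (shut) to 1.0 (fully open); "grasp_force": force on a finger pad.
Only numpy, scipy, OpenCV 4.12 (cv2) and the standard library are available. Lean on these libraries where they do the work, as an engineer would, in place of code of your own. Each camera call takes 0.05 s, during which the arm holds its last target. There are 200 camera calls.

## Task

Lock the food press: take the T-headed key out of its wooden rest, find with it the slot in the press's bridge and pass the T-head through. Push it gently down against the spring, turn it a quarter turn clockwise (seen from above), let it spring up into its locking notches and leave it standing there upright. Never force it: light pushes only, and leave the salt shaker, the spice jar and the brass scoop where they are.

Things in the scene. Friction and masses are not known exactly. Their poses are not given: they have to be found in the camera images.
- press: Food press, fixed: a white round tub 120 mm across, wire ears at its +y and -y sides, and over its mouth an aluminium bridge 130 x 60 mm, flat top 80 mm above the counter, 12 mm thick at its slot. Origin: centre of the tub's underside, z up. The bridge lies lengthwise along the tub's x only to within 30 degrees either way; its angle is NOT reported. It is firmly seated and does not turn.
- slot (a point): Middle of the slot's mouth, level with the bridge's top, on the tub's z axis; axes as the tub's. The slot, 50.5 mm long, 15.5 mm wide, runs along the bridge's length, so its angle too is known only to 30 degrees: find it by feel or by sight. The press is spoilt if it is pushed with over 40 N (all touching points added, the spring's too).
- stem_top (a point): Top of the 18 mm thick steel stem under the slot when at rest, 13 mm below the bridge's top. A spring holds it up: it starts to give at about 5 N, pushes back with 10 N when 10 mm down, 13 N when 17 mm down, and is solid there. The T-head is free to turn with its underside 21 mm or more below the bridge's top (24 mm is good).
- notches (a point): Ceiling of the locking notches, 8 mm below the bridge's top: 18 mm wide, 4 mm deep, cut across the slot in the bridge's underside. The T-head turns only clockwise from above; a solid stop ends the turn 7 degrees past the quarter turn. Let go in line with the notches, the spring lifts it in: its underside is then 17 mm below the bridge's top.
- key: Loose T-headed key, 90 mm tall, 0.06 to 0.13 kg, upright. Origin: centre of the head's underside, z up. Head: steel bar 46 mm (x), 11 mm (y), 9 mm high, alike after a half turn. Then a round shank 10 mm thick, a collar 34 mm across at z = 39 to 44 mm, and up to z = 90 mm a flat black grip 40 mm along x and 14 mm thick along y: pinch it across y at about z = 68 mm.
- rest: The fixed wooden rest, 84 mm (x) by 50 mm (y), 46 mm high; origin: centre of its underside. The key stands in its well, 50.5 x 15.5 mm along x and y, 42 mm deep, the collar lying on the top: the key's origin is 7 mm above the counter. It must be lifted 40 mm to come clear.
- salt_shaker: Bystander: steel salt shaker, 41 mm across, 76 mm high; origin at the centre of its underside.
- spice_jar: Bystander: spice jar with a black cap, 41 mm across, 105 mm high; origin at the centre of its underside.
- brass_scoop: Bystander: small brass scoop lying flat, 159 x 39 x 22 mm, long along its x; origin at the centre of its underside.
Mind the look-alikes: they are no part of the job. Leave any red look-alike of the key alone.

How it is judged (in metres and radians):
On the way:
1. the T-head is through the slot, wholly below the bridge (x of key in the frame of press between -0.005 and 0.005 m and y of key in the frame of press between -0.005 and 0.005 m and z of key in the frame of press below 0.0595 m), for 0.1 s.
At the end, for the whole second after the job is handed in: The key stands in the press's slot, at rest and upright within 6 degrees, centred within 5 mm, turned square to the slot (its bar within 51 degrees of the tub's y axis, which allows for the bridge's angle) and risen into the notches: the T-head's underside 15.2 to 18.8 mm below the bridge's top (x of key in the frame of press between -0.005 and 0.005 m and y of key in the frame of press between -0.005 and 0.005 m and z of key in the frame of press between 0.0612 and 0.0648 m and angle between key's own z axis and vertical below 0.1 rad and angle between the x axis of key and the y axis of press, either way round below 0.9 rad and linear speed of key below 0.02 m/s); the robot touches nothing.
It fails at once if the key is forced: it pushes on the press with more than 40 N (contact force between key and press above 40 N).
It fails at once if the fingers or arm push on the press with more than 40 N (contact force between any of the fingers, the arm and press above 40 N).
It fails at once if the salt shaker is pushed away or tipped (distance of salt_shaker from where it was at the start of the episode above 0.02 m or angle between salt_shaker's own z axis and vertical above 0.3 rad).
It fails at once if the spice jar is pushed away or tipped (distance of spice_jar from where it was at the start of the episode above 0.02 m or angle between spice_jar's own z axis and vertical above 0.3 rad).
It fails at once if the brass scoop is pushed away or tipped (distance of brass_scoop from where it was at the start of the episode above 0.02 m or angle between brass_scoop's own z axis and vertical above 0.3 rad).
It also fails if it takes over 72 s, if anything falls off the work surface, if the arm or the gripper's body presses on something with over 40 N, if the wrist force passes 120 N, or if a joint passes its speed limit or range.

## Working session

There is one attempt and no reset: what is moved stays moved. The work goes in short steps, Python scripts to look and compute and a shell command to move; the robot and the scene stay as the last step left them, time stands still between calls to the robot, and variables do not carry over. Pictures are saved under pics/ and viewed, at most 10 in all, crops included, and the job is handed in when it is done.

```bash
mkdir -p pics; ls
python3 - <<'E'
from rig import r, grab_frame
import cv2,numpy as np,pickle
s=r.sense();print(s)
for n in("scene","top"):
    f=grab_frame(n);pickle.dump(f,open(f"{n}.pkl","wb"));cv2.imwrite(f"pics/{n}0.png",f["pixels"][:,:,::-1])
    print(n,f["vertical_fov"],f["cx"],f["cy"],np.round(f["cam_to_world"],3).tolist())
E
```

```text
pics
{'clock': 0.0, 'qpos': array([ 1.25659609e+00,  3.53651775e-01,  1.63413210e+00,  2.02211749e-05,
        1.15518875e+00, -2.42378703e-03]), 'qvel': array([ 0.00087878,  0.00111875, -0.00255809,  0.00014234,  0.00025169,
       -0.00045681]), 'joint_efforts': array([ 2.05238146e-03, -6.05244756e+01, -3.42078638e+01,  1.79109074e-04,
        9.18795413e-03,  6.14185115e-05]), 'eef_pos': array([191.57639737, 594.40398101, 219.86029084]), 'tcp_rot': array([-3.14021273e+00, -2.18331939e-05,  2.82980801e+00]), 'contact_force': array([-0.29745587, -0.39591924, -0.15025035]), 'wrist_torque': array([-0.04798532,  0.01092451,  0.00994341]), 'grasp_force': 0.0, 'opening': 0.9992692927377967}
scene 53.59585224265788 321.24359025604446 207.8783653326781 [[-0.481, -0.335, 0.81, -199.274], [-0.877, 0.18, -0.446, 586.92], [0.004, -0.925, -0.38, 410.915], [0.0, 0.0, 0.0, 1.0]]
top 56.30484484395125 320.10489000018055 201.03920443870246 [[-0.002, -0.995, 0.098, 432.562], [-1.0, 0.001, -0.012, 196.626], [0.011, -0.098, -0.995, 1054.341], [0.0, 0.0, 0.0, 1.0]]
```

View pics/scene0.png

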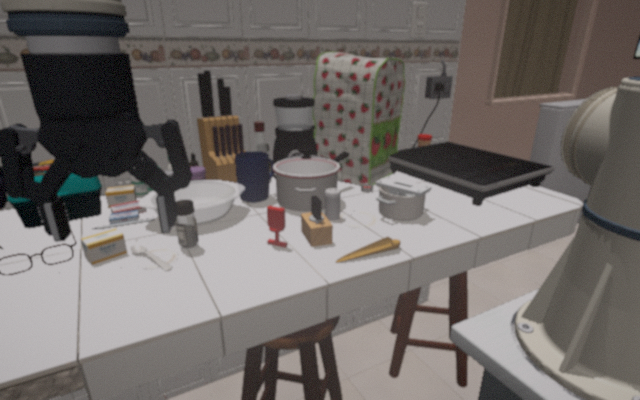

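View pics/top0.png

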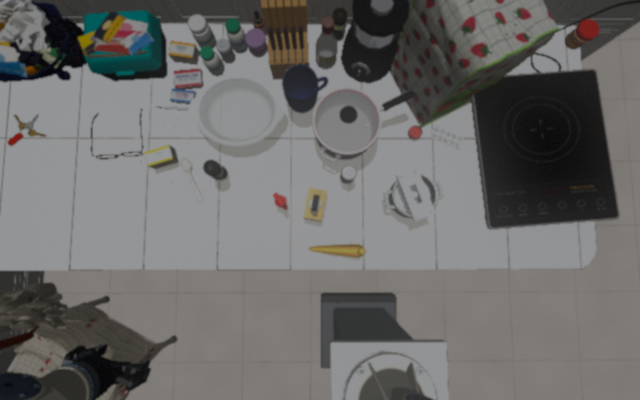

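The scene view shows the press at (402,198), the rest with the black-gripped key at (316,230), and the red look-alike at (277,225). In the top view the rest is at (315,204), the press at (412,196), the shaker at (348,174), the jar at (215,170) and the scoop at (337,250).

```bash
cat > h.py <<'E'
import numpy as np,cv2
def cam(f):
    F=200/np.tan(np.radians(f["vertical_fov"]/2)); return F,f["cx"],f["cy"],f["cam_to_world"]
def ray(f,u,v,z):   # pixel -> world at height z
    F,cx,cy,T=cam(f); d=T[:3,:3]@np.array([(u-cx)/F,(v-cy)/F,1]); return T[:3,3]+d*(z-T[2,3])/d[2]
def cloud(f):
    F,cx,cy,T=cam(f); v,u=np.mgrid[:400,:640]; z=f["z_map"]
    P=np.stack([(u-cx)/F*z,(v-cy)/F*z,z],-1); W=P@T[:3,:3].T+T[:3,3]; W[z==0]=np.nan; return W
def rect(f,mask,z):
    ys,xs=np.nonzero(mask); p=np.array([ray(f,x,y,z)[:2] for x,y in zip(xs,ys)],np.float32)
    return cv2.minAreaRect(p)
def big(mask):
    n,l,s,c=cv2.connectedComponentsWithStats(mask.astype(np.uint8)); 
    return l==1+np.argmax(s[1:,4])
E
python3 - <<'E'
import pickle,numpy as np,cv2
from h import *
f=pickle.load(open("top.pkl","rb"));im=f["pixels"];W=cloud(f)
hsv=cv2.cvtColor(im,cv2.COLOR_RGB2HSV)
roi=np.zeros((400,640),bool);roi[180:228,298:332]=1
wood=roi&(hsv[...,1]>70)&(hsv[...,2]>90); wood=big(wood)
print("wood",rect(f,wood,46), "z",np.nanmedian(W[wood],0))
blk=big(roi&(hsv[...,2]<70)); print("grip",rect(f,blk,97),blk.sum(),"z",np.nanmedian(W[blk],0))
for n,(u,v,z) in dict(salt=(348,174,76),jar=(215,170,105),scoop=(337,250,15),red=(281,201,50)).items(): print(n,np.round(ray(f,u,v,z)),W[v,u].round())
H=W[...,2]; roi=np.zeros((400,640),bool);roi[165:228,375:450]=1
br=roi&(abs(H-80)<6); print("bridge",br.sum(),rect(f,big(br),80))
tub=roi&(H>20); print("tub",rect(f,big(tub),60))
c1=cv2.resize(im[165:228,375:450],None,fx=8,fy=8,interpolation=3);c2=cv2.resize(im[180:228,298:332],None,fx=8,fy=8,interpolation=3)
o=np.zeros((504,880,3),np.uint8);o[:,:600]=c1;o[:384,604:876]=c2
cv2.imwrite("pics/crop1.png",cv2.resize(o,(790,452))[:,:,::-1])
s=pickle.load(open("scene.pkl","rb"));cs=cv2.resize(s["pixels"][165:265,260:440],None,fx=4.4,fy=4.4,interpolation=3);cv2.imwrite("pics/crop2.png",cs[:,:,::-1])
E
```

```text
wood ((523.315185546875, 199.13194274902344), (46.266719818115234, 81.61181640625), 78.82660675048828) z [518.24099361 198.74429078  46.21200815]
grip ((521.6044921875, 198.71461486816406), (8.365737915039062, 36.97791290283203), 77.50975036621094) 46 z [521.6256711  198.65786608  97.24370261]
salt [601. 111.  76.] [601. 111.  75.]
jar [606. 455. 105.] [606. 454. 107.]
scoop [399. 138.  15.] [399. 137.   1.]
red [532. 290.  50.] [528. 287.  86.]
bridge 1039 ((546.2926025390625, -66.31282806396484), (129.94451904296875, 62.04857635498047), 20.449474334716797)
tub ((544.142578125, -68.30271911621094), (140.63584899902344, 136.49696350097656), 56.44524002075195)
```

View pics/crop1.png

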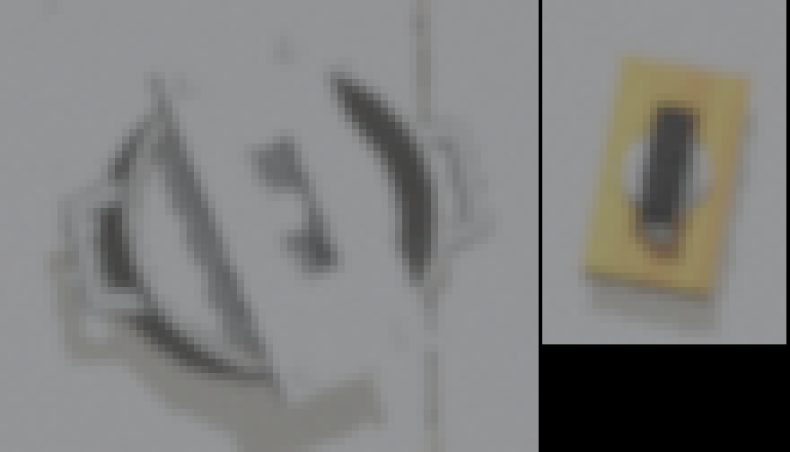

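View pics/crop2.png

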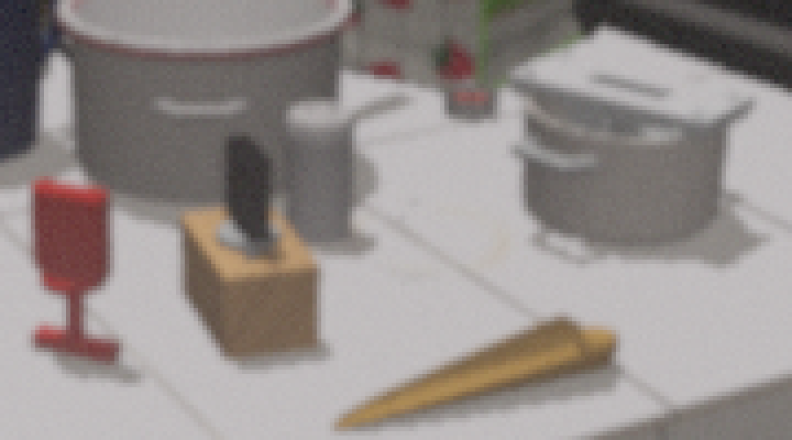

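The crops show the bridge slot as dark ends at about (275,160) and (318,250), tilted like the bridge. The key grip sits across the rest's long axis as expected, and in the second crop the slot is at (630,85). Next I fit the slot in both views.

Run:
```python
import pickle,numpy as np,cv2
from h import *
for n in("top","scene"):
    f=pickle.load(open(n+".pkl","rb"));g=cv2.cvtColor(f["pixels"],cv2.COLOR_RGB2GRAY).astype(float)
    # resample the z=80 plane metrically around the bridge centre, 0.5 mm/px
    F,cx,cy,T=cam(f);R=T[:3,:3].T
    c=np.array([546.3,-66.3]); a=np.radians(20.4); N=np.arange(-80,80.1,1)
    L,S=np.meshgrid(N,N); X=c[0]+L*np.cos(a)-S*np.sin(a);Y=c[1]+L*np.sin(a)+S*np.cos(a)
    P=(np.stack([X,Y,np.full_like(X,80)],-1)-T[:3,3])@R.T
    mp=(P[...,:2]/P[...,2:]*F+[cx,cy]).astype(np.float32)
    I=cv2.remap(g.astype(np.float32),mp[...,0],mp[...,1],cv2.INTER_CUBIC)
    Wd=cloud(f); 
    sub=I[60:101,50:111]; dark=sub<np.median(sub)-15
    dark=dark.astype(np.uint8); ys,xs=np.nonzero(dark)
    print(n,"slot frame extents L",xs.min()-30,xs.max()-30,"S",ys.min()-20,ys.max()-20,cv2.minAreaRect(np.argwhere(dark)[:,::-1].astype(np.float32)-[30,20]) if 0 else "")
    r_=cv2.minAreaRect((np.argwhere(dark)[:,::-1]-[30,20]).astype(np.float32)); print(r_, np.median(sub))
    cv2.imwrite(f"r_{n}.png",I)
    if n=="top": top=I
    for row in sub[4:40:4]: print(row[::4].astype(int))
o=np.hstack([top,cv2.imread("r_scene.png",0)]);cv2.imwrite("pics/rect.png",cv2.resize(np.clip(o*1.4,0,255).astype(np.uint8),None,fx=2.4,fy=2.4))
```

```text
top slot frame extents L -24 27 S -9 8 
((1.5, -0.5), (17.0, 51.0), 90.0) 146.46817
[147 148 148 148 148 148 148 148 148 148 147 148 147 148 148 147]
[147 147 145 145 145 145 143 145 145 144 143 145 146 144 146 147]
[148 143 126 115 119 120 115 119 123 120 117 118 120 116 125 143]
[148 141 109  83  84  91 103 119 130 124 107 101 102 104 117 143]
[146 141 113  95  94  99 124 145 147 144 121 106 105 106 124 146]
[148 143 126 119 113 108 130 147 148 146 132 115 110 110 126 145]
[149 147 143 141 137 129 138 146 147 146 143 138 130 133 135 145]
[149 149 148 148 146 146 147 148 147 147 148 147 146 147 146 147]
[147 148 148 148 149 147 147 149 148 147 149 148 148 148 148 148]
scene slot frame extents L -21 26 S -6 9 
((2.5, 1.5), (15.0, 47.0), 90.0) 175.51704
[187 189 187 187 184 186 185 186 185 186 184 188 184 184 185 185]
[186 189 187 180 178 180 178 179 179 177 178 179 178 177 180 181]
[187 189 182 168 168 168 168 168 166 166 166 165 167 166 169 176]
[190 185 175 157 156 153 154 156 152 150 153 151 152 153 160 173]
[187 182 168 150 145 141 146 144 142 141 143 143 142 144 161 174]
[186 180 162 147 147 146 142 144 144 143 145 142 145 149 163 180]
[187 180 162 155 158 157 155 155 156 155 156 156 154 161 173 185]
[187 180 169 168 169 171 168 171 170 170 169 172 169 173 184 189]
[186 181 177 180 179 179 179 178 178 182 179 179 179 180 188 187][ WARN:0@0.042] global loadsave.cpp:1063 imwrite_ Unsupported depth image for selected encoder is fallbacked to CV_8U.
```

View pics/rect.png

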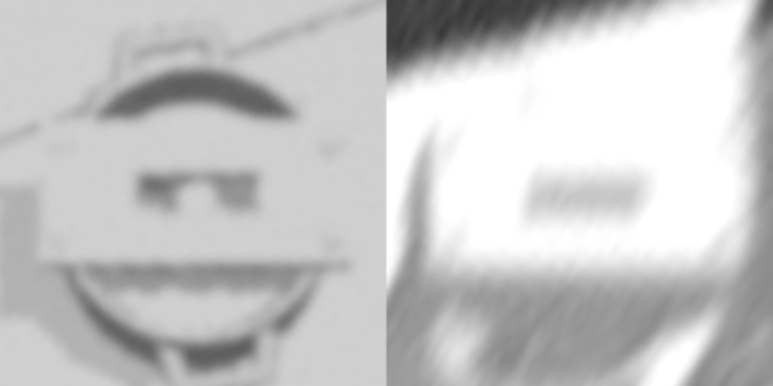

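The rectified view confirms the slot lies along the 20.4° axis, 51 x 17 mm, centred near (547.9, -66.3). Moving to above the key.

```bash
cat > go.py <<'E'
import sys,numpy as np
from rig import r
from scipy.spatial.transform import Rotation as Q
def tell(x,y,z,yaw):
    s=r.sense();p=s["eef_pos"];a=Q.from_euler("xyz",s["tcp_rot"]);b=Q.from_euler("xyz",[np.pi,0,np.radians(yaw)])
    rv=(a.inv()*b).as_rotvec(); d=b.inv().apply(np.array([x,y,z])-p)
    print("t%.2f"%s["clock"],"pos",p.round(1),"yaw%.1f"%np.degrees(s["tcp_rot"][2]),"F",s["contact_force"].round(1),"M",s["wrist_torque"].round(2),"open%.3f grip%.1f"%(s["opening"],s["grasp_force"]),"q6 %.2f"%s["qpos"][5])
    print("turn/pi",(rv/np.pi).round(4),"deg",np.degrees(rv).round(1),"then shift/25",(d/25).round(3))
tell(*map(float,sys.argv[1:5]))
E
python3 -m inch '[[0,0,-0.0356,0,0,0,0.4],[0,0,0,-0.9,-0.72,0.15,0.4],[0,0,0,-0.9,-0.72,0.15,0.4],[0,0,0,-0.9,-0.72,0.15,0.4],[0,0,0,-0.9,-0.72,0.15,0.4],[0,0,0,-0.9,-0.72,0.15,0.4],[0,0,0,-0.9,-0.72,0.15,0.4],[0,0,0,-0.9,-0.72,0.15,0.4]]' 40
python3 -m inch '[[0,0,0,-0.9,-0.72,0.15,0.4],[0,0,0,-0.9,-0.72,0.15,0.4],[0,0,0,-0.9,-0.72,0.15,0.4],[0,0,0,-0.9,-0.72,0.15,0.4],[0,0,0,-0.9,-0.72,0.15,0.4],[0,0,0,-0.9,-0.72,0.15,0.4],[0,0,0,-0.9,-0.72,0.15,0.4],[0,0,0,-0.9,-0.72,0.15,0.4]]'
python3 -m inch '[[0,0,0,-0.9,-0.72,0.15,0.4],[0,0,0,-0.9,-0.72,0.15,0.4],[0,0,0,0,0,0,0.4],[0,0,0,0,0,0,0.4],[0,0,0,0,0,0,0.4]]'
python3 go.py 522.2 198.9 78 168.5
```

```text
clock: 0.77
eef_pos: [321.6, 438.8, 193.9]
tcp_rot: [-3.141, -0.0, 2.942]
contact_force: [0.4, 1.1, 0.5]
opening: 0.601
grasp_force: 0.0
clock: 1.43
eef_pos: [469.4, 261.9, 163.9]
tcp_rot: [-3.141, -0.0, 2.942]
contact_force: [-0.1, 1.4, -0.0]
opening: 0.6
grasp_force: 0.0
clock: 1.85
eef_pos: [505.4, 219.1, 156.6]
tcp_rot: [-3.141, -0.001, 2.941]
contact_force: [0.6, 0.3, 0.2]
opening: 0.601
grasp_force: 0.0
t1.85 pos [505.4 219.1 156.6] yaw168.5 F [0.6 0.3 0.2] M [0.07 0.   0.  ] open0.601 grip0.0 q6 -0.96
turn/pi [-0.0001 -0.0003  0.    ] deg [-0.  -0.1  0. ] then shift/25 [-0.821 -0.656  3.142]
```

```bash
python3 -m inch '[[0,0,0,-0.41,-0.33,0,0.4],[0,0,0,-0.41,-0.33,0,0.4],[0,0,0,0,0,0.7,0.4],[0,0,0,0,0,0.7,0.4],[0,0,0,0,0,0.7,0.4],[0,0,0,0,0,0.7,0.4],[0,0,0,0,0,0.34,0.4],[0,0,0,0,0,0,0.4]]'
python3 go.py 522.2 198.9 78 168.5
python3 - <<'E'
from rig import grab_frame
import cv2,numpy as np
a=grab_frame("top")["pixels"][165:245,275:365];b=grab_frame("scene")["pixels"][150:260,250:370]
cv2.imwrite("pics/grip.png",np.hstack([cv2.resize(a,(400,356)),cv2.resize(b,(390,356))])[:,:,::-1])
E
```

```text
clock: 2.52
eef_pos: [521.6, 198.2, 76.7]
tcp_rot: [-3.14, -0.003, 2.942]
contact_force: [-0.3, 0.2, 0.3]
opening: 0.6
grasp_force: 0.0
t2.52 pos [521.6 198.2  76.7] yaw168.6 F [-0.3  0.2  0.3] M [-0.02 -0.02 -0.02] open0.600 grip0.0 q6 -1.01
turn/pi [-0.0006 -0.0008  0.0004] deg [-0.1 -0.2  0.1] then shift/25 [-0.018  0.033 -0.054]
```

View pics/grip.png

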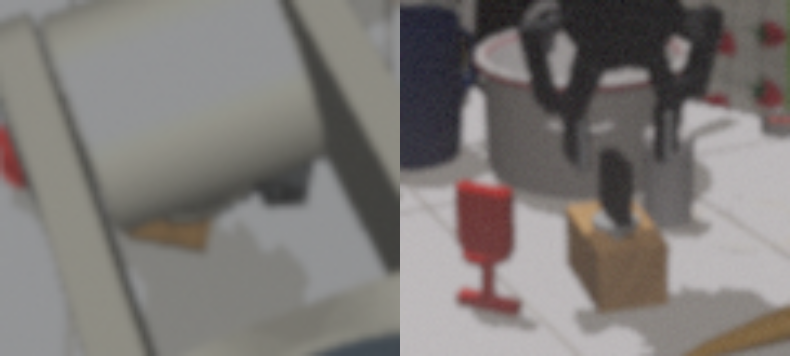

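The crop shows the fingers at about (575,160) and (668,150), straddling the grip at (615,185). The tips look higher than I expected, so I'll project them.

Run:
```python
import pickle,numpy as np
from h import *
f=pickle.load(open("scene.pkl","rb"));F,cx,cy,T=cam(f)
c=np.array([521.6,198.2]);y=np.array([.198,.98])
for n,p in dict(lt=[*(c+y*30),61],lt0=[*(c+y*30),100],rt=[*(c-y*30),61],gt=[*c,97],gb=[*c,51],rest=[*c,46]).items():
    q=T[:3,:3].T@(np.array(p)-T[:3,3]);u=q[:2]/q[2]*F+[cx,cy];print(n,u.round(1),"crop",((u-[250,150])*[390/120,356/110]).round())
```

```text
lt [305.2 214.8] crop [179. 210.]
lt0 [305.  198.5] crop [179. 157.]
rt [330.7 211.8] crop [262. 200.]
gt [318.1 198.3] crop [221. 156.]
gb [318.1 217.4] crop [221. 218.]
rest [318.1 219.4] crop [221. 225.]
```

Run:
```python
import pickle,numpy as np
from h import *
from rig import r,grab_frame
f=pickle.load(open("scene.pkl","rb"));F,cx,cy,T=cam(f)
w=np.radians(162.1);c=np.array([191.6,594.4]);y=np.array([np.sin(w),-np.cos(w)])
for s in(1,-1):
  for z in (211,240):
    q=T[:3,:3].T@(np.array([*(c+s*y*45),z])-T[:3,3]);print(s,z,(q[:2]/q[2]*F+[cx,cy]).round(1))
f=grab_frame("scene");W=cloud(f)
g=f["pixels"].mean(-1).astype(int)
sub=(slice(190,216),slice(296,345,2))
print(g[sub][::2]); print(W[sub][::2][...,2].round().astype(int)); print(W[sub][::2][...,1].round().astype(int))
```

```text
1 211 [ 72.7 268.5]
1 240 [ 65.4 241.6]
-1 211 [170.7 259.9]
-1 240 [166.5 233.9]
[[104 115  77  45  65  87 110 130 121 107  97  92  96  93 102 132  77  55
   80  76 149 167 151 135 135]
 [ 96  96  68  47  67  84  85  94  96  95  94  92  97  93 104 123  73  63
   84  78 145 146 130 161 170]
 [ 99  92  66  50  67  86  88  99  94  90  92  92  97  92  92 101  63  60
   80  68 113 110 144 184 183]
 [ 96  97  70  47  65  86  85  91  73  64  72  90  96  93  90  87  60  62
   83  81  98  98 142 179 175]
 [ 98  96  86  58  66  88  87  87  55  50  52  67  90  94  89  82  69  66
   87  96  96  90 136 169 180]
 [ 96  98  94  82  80  84  87  86  55  46  49  52  70  86  88  80  86  87
   92  98  93  83 117 152 178]
 [ 95  96  99  95  92  82  87  89  54  51  44  50  55  88  91  91  92  95
   95  98  93  87 112 133 147]
 [ 96  97  97  97  98  96  98  88  53  50  49  51  56  87  84  86  90  99
   97 102 100  94 111 132 139]
 [ 94  93  97  97  98  95  96  87  56  52  50  49  57  86  87  90  97 104
  100  98  97  94 112 133 134]
 [ 94  99  95 100  96  98  95  85  56  49  49  53  59  89  94  89  97 101
[... 13854 characters left out ...]
  111
                   104                   76                   70
                    65]
 [                 185                  180                  174
                   218                  214                  209
                   205                  202                  207
                   209                  211                  207
                   201                  177                  173
                   130                  127                  126
                   122                  117                  112
                   103                   81                   79
                    73]]<stdin>:12: RuntimeWarning: invalid value encountered in cast
```

Both views' depth put the fingertips about 35 mm higher than the stated geometry says. I'll settle it by a gentle guarded descent with the fingers open.

```bash
python3 -m inch '[[0,0,0,0,0,0.12,0.4],[0,0,0,0,0,0.12,0.4],[0,0,0,0,0,0,0.4]]'
python3 - <<'E'
from rig import r,grab_frame
import cv2,numpy as np
from h import *
s=r.sense();print(s["eef_pos"],s["contact_force"],s["qpos"])
for n in("scene","top"):
    f=grab_frame(n);W=cloud(f);d=W-s["eef_pos"]
    m=(np.hypot(d[...,0],d[...,1])<75)&(W[...,2]>90)&(W[...,2]<400)
    y=d[...,0]*.198+d[...,1]*.98; x=-d[...,0]*.98+d[...,1]*.198
    for a,b in((-70,-20),(-14,14),(20,70)):
        k=m&(y>a)&(y<b)&(W[...,2]>98); 
        if k.any(): print(n,a,b,k.sum(),"zmin",np.nanmin(W[k][:,2]).round(),"y",np.percentile(y[k],[5,50,95]).round(),"x",np.percentile(x[k],[5,95]).round())
    if n=="scene": cv2.imwrite("pics/f.png",cv2.resize(f["pixels"][60:260,230:400],None,fx=3,fy=3,interpolation=3)[:,:,::-1])
E
```

```text
clock: 2.92
eef_pos: [522.7, 198.8, 72.4]
tcp_rot: [3.141, 0.0, 2.942]
contact_force: [-0.1, -0.9, -0.5]
opening: 0.602
grasp_force: 0.0
[522.68720539 198.77030072  72.38873661] [-0.07324531 -0.92986659 -0.47273873] [ 3.60725172e-01  4.37815016e-01  1.89232560e+00 -2.44309427e-05
  8.11123674e-01 -1.01018746e+00]
scene -70 -20 1192 zmin 98.0 y [-60. -31. -21.] x [-7. 32.]
scene -14 14 1647 zmin 98.0 y [-12.   0.  13.] x [10. 41.]
scene 20 70 2282 zmin 98.0 y [22. 34. 61.] x [-5. 48.]
top -70 -20 108 zmin 132.0 y [-68. -55. -23.] x [-1. 36.]
top -14 14 11 zmin 219.0 y [-13. -11.  -5.] x [39. 42.]
top 20 70 7 zmin 158.0 y [29. 46. 57.] x [-5. 34.]
```

View pics/f.png

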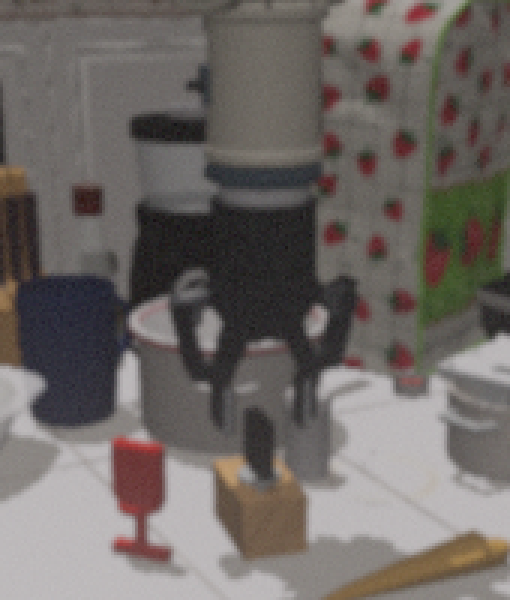

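The picture shows the fingertips at (222,425) and (310,420), barely below the grip top at (258,408). I'll continue down in small steps, watching the force.

```bash
python3 -m inch '[[0,0,0,0,0,0.12,0.4],[0,0,0,0,0,0.12,0.4],[0,0,0,0,0,0.12,0.4],[0,0,0,0,0,0,0.4]]'
python3 -m inch '[[0,0,0,0,0,0.12,0.4],[0,0,0,0,0,0.08,0.4],[0,0,0,0,0,0,0.4]]'
python3 -m inch '[[0,0,0,0,0,0.08,0.4],[0,0,0,0,0,0,0.4]]'
```

```text
clock: 3.35
eef_pos: [522.2, 198.6, 62.6]
tcp_rot: [-3.141, -0.001, 2.942]
contact_force: [0.2, 0.2, -0.7]
opening: 0.602
grasp_force: 0.0
clock: 3.6
eef_pos: [522.4, 198.7, 57.8]
tcp_rot: [-3.141, -0.001, 2.942]
contact_force: [0.1, -0.1, 0.0]
opening: 0.602
grasp_force: 0.0
clock: 3.77
eef_pos: [522.5, 198.7, 56.0]
tcp_rot: [-3.141, -0.0, 2.942]
contact_force: [-0.5, 0.2, 0.1]
opening: 0.602
grasp_force: 0.0
```

```bash
python3 -m inch '[[0,0,0,0,0,0,0.5],[0,0,0,0,0,0,0.5],[0,0,0,0,0,0,0.5]]' 20
```

```text
clock: 4.02
eef_pos: [522.7, 198.8, 56.4]
tcp_rot: [3.142, 0.0, 2.942]
contact_force: [-0.1, 0.1, 0.2]
opening: 0.501
grasp_force: 0.0
```

The fingers closed freely where the rest would have blocked them at the stated geometry. So the tips really sit about 35 mm higher, and I should lower to a TCP of about 44.

```bash
python3 -m inch '[[0,0,0,0,0,0.12,0.5],[0,0,0,0,0,0.12,0.5],[0,0,0,0,0,0.12,0.5],[0,0,0,0,0,0,0.5]]'
python3 -m inch '[[0,0,0,0,0,0.1,0.5],[0,0,0,0,0,0,0.5]]'
python3 - <<'E'
from rig import r,grab_frame
import cv2,numpy as np
from h import *
s=r.sense();f=grab_frame("scene");W=cloud(f);d=W-s["eef_pos"]
y=d[...,0]*.198+d[...,1]*.98; x=-d[...,0]*.98+d[...,1]*.198
for a,b in((-34,-14),(14,34)):
    k=(y>a)&(y<b)&(x>-16)&(x<30)&(W[...,2]>52)&(W[...,2]<85);print(a,k.sum(),"zmin",np.percentile(W[k][:,2],[1,5,10]).round(),"y",np.percentile(y[k],[5,50,95]).round(),"x",np.percentile(x[k],[5,50,95]).round())
cv2.imwrite("pics/f2.png",cv2.resize(f["pixels"][140:260,260:400],None,fx=4,fy=4,interpolation=3)[:,:,::-1])
E
```

```text
clock: 4.35
eef_pos: [522.2, 198.6, 46.6]
tcp_rot: [-3.141, -0.001, 2.942]
contact_force: [-0.1, 0.1, -0.2]
opening: 0.501
grasp_force: 0.0
clock: 4.52
eef_pos: [522.4, 198.7, 44.4]
tcp_rot: [-3.141, -0.0, 2.942]
contact_force: [-0.9, -1.0, -0.2]
opening: 0.502
grasp_force: 0.0
-34 83 zmin [59. 60. 62.] y [-33. -23. -22.] x [-8.  8. 12.]
14 76 zmin [53. 61. 63.] y [20. 27. 34.] x [-3.  9. 12.]
```

View pics/f2.png

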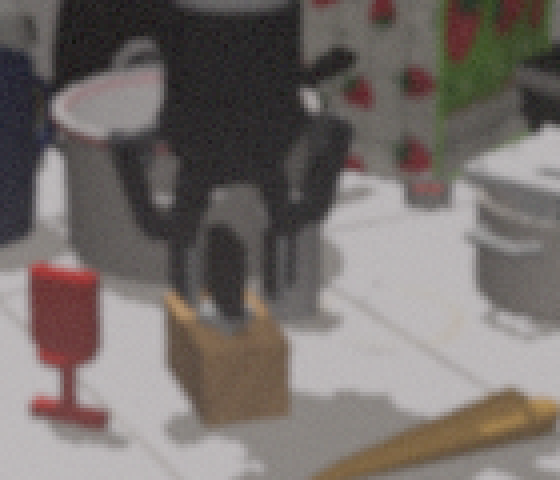

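The fingers now flank the black grip at (225,265) with the tips at about z = 60, so I close and lift.

```bash
python3 -m inch '[[0,0,0,0,0,0,0.95],[0,0,0,0,0,0,0.95],[0,0,0,0,0,0,0.95],[0,0,0,0,0,0,0.95],[0,0,0,0,0,0,0.95],[0,0,0,0,0,0,0.95]]' 70
python3 go.py 522 199 140 200.4
```

```text
clock: 5.07
eef_pos: [523.0, 199.2, 45.1]
tcp_rot: [3.141, 0.001, 2.942]
contact_force: [-0.3, 4.1, 0.8]
opening: 0.157
grasp_force: 68.3
t5.07 pos [523.  199.2  45.1] yaw168.5 F [-0.3  4.1  0.8] M [ 0.96 -0.06  0.1 ] open0.157 grip68.3 q6 -1.01
turn/pi [ 0.0002  0.0003 -0.177 ] deg [  0.    0.1 -31.9] then shift/25 [ 0.041  0.007 -3.797]
```

```bash
python3 -m inch '[[0,0,0,0,0,-0.3,0.95],[0,0,0,0,0,-0.4,0.95],[0,0,0,0,0,-0.6,0.95],[0,0,0,0,0,-0.7,0.95],[0,0,0,0,0,-0.7,0.95],[0,0,0,0,0,-0.7,0.95],[0,0,0,0,0,-0.7,0.95],[0,0,0,0,0,0,0.95]]'
python3 - <<'E'
from rig import r,grab_frame
import cv2,numpy as np
from h import *
s=r.sense();print(s["eef_pos"],s["contact_force"],s["opening"]);f=grab_frame("scene")
cv2.imwrite("pics/f3.png",cv2.resize(f["pixels"][100:260,260:420],None,fx=3.5,fy=3.5,interpolation=3)[:,:,::-1])
E
python3 go.py 547.9 -66.3 147 200.4
```

```text
clock: 5.73
eef_pos: [524.2, 198.9, 150.3]
tcp_rot: [3.14, 0.004, 2.942]
contact_force: [0.4, -0.5, -0.6]
opening: 0.155
grasp_force: 69.1
[524.17079581 198.91068291 150.33471079] [ 0.44190518 -0.48302526 -0.64525426] 0.15518346225107
t5.78 pos [523.5 198.7 148.7] yaw168.5 F [-0.2  0.7 -1.4] M [ 0.01  0.02 -0.05] open0.155 grip69.1 q6 -1.01
turn/pi [ 1.00e-04  8.00e-04 -1.77e-01] deg [  0.    0.2 -31.9] then shift/25 [  2.779 -10.275   0.066]
```

View pics/f3.png

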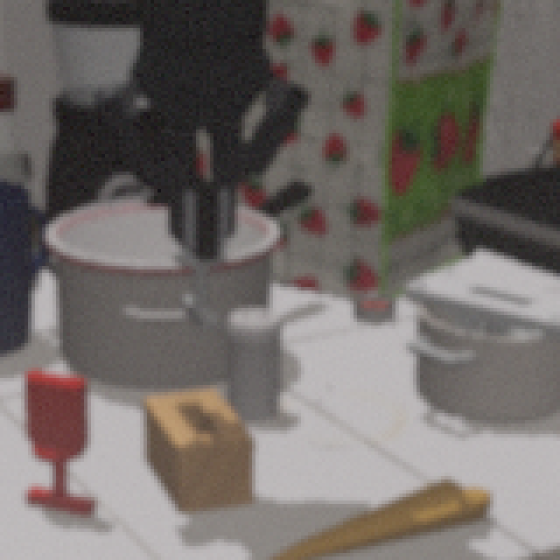

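The key is held upright, with shank and head below the gripper at (195,300), and the rest is empty. Turning and carrying it to the press.

```bash
python3 -m inch '[[0,0,-0.0354,0,0,0,0.95],[0,0,-0.0354,0,0,0,0.95],[0,0,-0.0354,0,0,0,0.95],[0,0,-0.0354,0,0,0,0.95],[0,0,-0.0354,0,0,0,0.95],[0,0,0,0.2,-0.8,0,0.95],[0,0,0,0.2,-0.8,0,0.95],[0,0,0,0.2,-0.8,0,0.95]]'
python3 -m inch '[[0,0,0,0.22,-0.8,0,0.95],[0,0,0,0.22,-0.8,0,0.95],[0,0,0,0.22,-0.8,0,0.95],[0,0,0,0.22,-0.8,0,0.95],[0,0,0,0.22,-0.8,0,0.95],[0,0,0,0.22,-0.8,0,0.95],[0,0,0,0.22,-0.8,0,0.95],[0,0,0,0.22,-0.8,0,0.95]]'
python3 -m inch '[[0,0,0,0.2,-0.7,0,0.95],[0,0,0,0.15,-0.5,0,0.95],[0,0,0,0,0,0,0.95],[0,0,0,0,0,0,0.95],[0,0,0,0,0,0,0.95]]'
python3 go.py 547.9 -66.3 147 200.4
```

```text
clock: 6.45
eef_pos: [528.4, 136.3, 145.7]
tcp_rot: [-3.141, -0.003, -2.784]
contact_force: [-0.1, 0.6, -1.5]
opening: 0.152
grasp_force: 69.0
clock: 7.12
eef_pos: [542.9, -29.2, 145.8]
tcp_rot: [3.141, -0.002, -2.785]
contact_force: [0.3, -0.1, -1.9]
opening: 0.154
grasp_force: 69.0
clock: 7.53
eef_pos: [545.8, -58.7, 146.7]
tcp_rot: [3.141, -0.001, -2.786]
contact_force: [0.5, 0.0, -1.3]
opening: 0.156
grasp_force: 69.1
t7.53 pos [545.8 -58.7 146.7] yaw-159.6 F [ 0.5  0.  -1.3] M [ 0.03 -0.01 -0.03] open0.156 grip69.1 q6 -2.04
turn/pi [ 0.0002 -0.0003 -0.    ] deg [ 0.  -0.1 -0. ] then shift/25 [ 0.028 -0.314 -0.01 ]
```

```bash
cat > key.py <<'E'
from rig import r,grab_frame
import numpy as np
from h import *
s=r.sense();p=s["eef_pos"];f=grab_frame("scene");W=cloud(f);d=W-p
w=s["tcp_rot"][2]; x=d[...,0]*np.cos(w)+d[...,1]*np.sin(w); y=d[...,0]*np.sin(w)-d[...,1]*np.cos(w); h=d[...,2]
C=f["cam_to_world"][:3,3]; v=(C-p)[:2]; v/=np.linalg.norm(v); 
print("eef",p.round(1),"F",s["contact_force"].round(1),"view dir in tool xy",(v@[np.cos(w),np.sin(w)]).round(2),(v@[np.sin(w),-np.cos(w)]).round(2))
for a,b,n in((-38,-29,"head"),(-27,-1,"shank"),(1,6,"collar"),(14,50,"grip")):
    k=(h>a)&(h<b)&(abs(x)<40)&(abs(y)<30)
    if k.any(): print(n,k.sum(),"x",np.percentile(x[k],[2,50,98]).round(1),"y",np.percentile(y[k],[2,50,98]).round(1))
for a in range(-50,10,3):
    k=(h>a)&(h<a+3)&(abs(x)<40)&(abs(y)<30)
    if k.any(): print(a,k.sum(),"x",np.percentile(x[k],[0,50,100]).round(1),"y",np.percentile(y[k],[0,50,100]).round(1))
E
python3 key.py
```

```text
eef [545.8 -58.7 146.7] F [ 0.5  0.  -1.3] view dir in tool xy 0.48 0.88
head 53 x [-23.    0.4  21.6] y [-6.2  4.7  7.4]
shank 42 x [-10.   -0.1   3.1] y [-1.7  3.7  6.6]
collar 16 x [-10.8   4.2  14.5] y [-3.7 13.1 16.6]
grip 229 x [-19.2   6.6  17.8] y [-3.4 10.8 21.7]
-38 9 x [-22.3  -2.2  17.9] y [2.8 4.7 6.6]
-35 19 x [-24.1   0.   21.7] y [-8.5  4.4  7.4]
-32 25 x [-23.1   2.1  21. ] y [-6.3  5.   8.5]
-29 26 x [-24.4   0.6  20.9] y [-4.7  1.1  6.6]
-26 4 x [-2.7  0.8  2.5] y [-2.6  4.5  5. ]
-23 4 x [-4.2  0.4  4.5] y [2.1 2.9 4.8]
-20 4 x [-3.4  0.9  2.2] y [-0.6  4.2  5.7]
-17 6 x [-4.4  0.6  2.6] y [-0.1  4.1  5. ]
-14 4 x [-2.9  0.3  2. ] y [0.4 4.5 6.7]
-11 6 x [-5.4 -0.1  2.8] y [2.3 3.9 6. ]
-8 4 x [-5.6 -0.5  1.1] y [-1.5  3.7  4.9]
-5 5 x [-6.9 -3.2  2.7] y [1.3 2.4 2.9]
-2 4 x [-2.6  0.8  3.8] y [0.3 2.2 4.2]
1 5 x [-12.5  -2.4  14.8] y [ 0.7 14.  14.7]
4 16 x [-16.5   6.3  14.8] y [-5.6 11.3 17. ]
7 24 x [-20.   1.  17.] y [ 0.6  6.4 17. ]
```

```bash
python3 -m inch '[[0,0,0,0.06,-0.31,0,0.95],[0,0,0,0,0,0.3,0.95],[0,0,0,0,0,0.3,0.95],[0,0,0,0,0,0.25,0.95],[0,0,0,0,0,0.1,0.95],[0,0,0,0,0,0,0.95],[0,0,0,0,0,0,0.95],[0,0,0,0,0,0,0.95]]'
python3 go.py 547.0 -66.5 122 200.4; python3 key.py | head -3
python3 - <<'E'
from rig import grab_frame
import cv2,numpy as np
a=grab_frame("top")["pixels"][150:230,370:460];b=grab_frame("scene")["pixels"][130:230,340:452]
cv2.imwrite("pics/ins.png",np.hstack([cv2.resize(a,(394,350),interpolation=3),cv2.resize(b,(392,350),interpolation=3)])[:,:,::-1])
E
```

```text
clock: 8.25
eef_pos: [547.8, -66.9, 123.7]
tcp_rot: [-3.142, 0.0, -2.785]
contact_force: [-0.5, 0.3, -1.3]
opening: 0.151
grasp_force: 69.1
t8.25 pos [547.8 -66.9 123.7] yaw-159.6 F [-0.5  0.3 -1.3] M [-0.02 -0.   -0.01] open0.151 grip69.1 q6 -2.05
turn/pi [-0.      0.      0.0001] deg [-0.  0.  0.] then shift/25 [0.022 0.026 0.068]
eef [547.8 -66.9 123.7] F [-0.5  0.3 -1.3] view dir in tool xy 0.48 0.88
head 52 x [-22.5   2.7  20.5] y [-4.6  4.6  7.8]
shank 41 x [-5.5  0.3  7.4] y [-2.5  3.9  8. ]
```

View pics/ins.png

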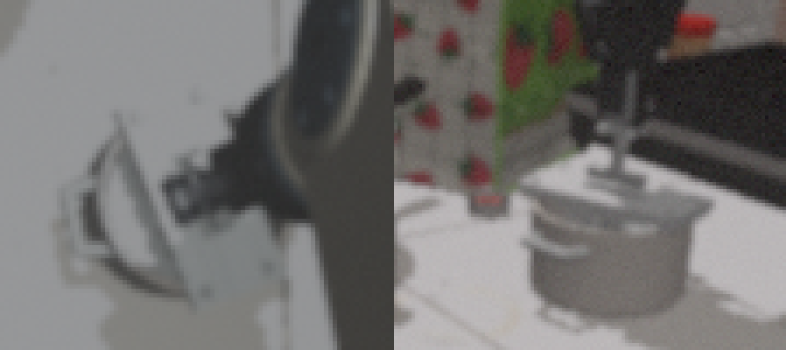

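The last picture shows the key hanging upright over the middle of the bridge, with the head at (615,178) in the scene half. Descending in small steps.

```bash
python3 -m inch '[[0,0,0,0.02,0.01,0.08,0.95],[0,0,0,0,0,0.08,0.95],[0,0,0,0,0,0,0.95],[0,0,0,0,0,0,0.95]]'
python3 -m inch '[[0,0,0,0,0,0.08,0.95],[0,0,0,0,0,0,0.95],[0,0,0,0,0,0,0.95]]'
python3 -m inch '[[0,0,0,0,0,0.04,0.95],[0,0,0,0,0,0,0.95],[0,0,0,0,0,0,0.95]]'
python3 go.py 547.0 -66.5 114 200.4
```

```text
clock: 8.73
eef_pos: [546.9, -66.9, 119.4]
tcp_rot: [3.141, -0.0, -2.785]
contact_force: [0.4, 0.4, -1.1]
opening: 0.155
grasp_force: 69.1
clock: 8.98
eef_pos: [547.0, -66.9, 117.5]
tcp_rot: [3.142, -0.0, -2.785]
contact_force: [-0.9, -0.4, -1.0]
opening: 0.154
grasp_force: 69.1
clock: 9.23
eef_pos: [547.0, -66.9, 116.5]
tcp_rot: [3.142, -0.0, -2.785]
contact_force: [-1.0, 1.1, -1.4]
opening: 0.154
grasp_force: 69.1
t9.23 pos [547.  -66.9 116.5] yaw-159.6 F [-1.   1.1 -1.4] M [-0.01 -0.01 -0.02] open0.154 grip69.1 q6 -2.05
turn/pi [ 0. -0.  0.] deg [ 0. -0.  0.] then shift/25 [-0.005  0.016  0.101]
```

```bash
for i in 1; do python3 -m inch '[[0,0,0,0,0,0.04,0.95],[0,0,0,0,0,0,0.95],[0,0,0,0,0,0.04,0.95],[0,0,0,0,0,0,0.95],[0,0,0,0,0,0,0.95]]'; done
python3 -m inch '[[0,0,0,0,0,0.04,0.95],[0,0,0,0,0,0,0.95],[0,0,0,0,0,0.04,0.95],[0,0,0,0,0,0,0.95],[0,0,0,0,0,0,0.95]]'
python3 go.py 547.0 -66.5 106 200.4
```

```text
clock: 9.65
eef_pos: [547.0, -66.9, 114.5]
tcp_rot: [3.142, -0.0, -2.785]
contact_force: [0.7, 0.4, -1.4]
opening: 0.155
grasp_force: 69.1
clock: 10.07
eef_pos: [547.0, -66.9, 112.5]
tcp_rot: [3.142, -0.0, -2.785]
contact_force: [-0.1, 0.3, -0.4]
opening: 0.158
grasp_force: 69.1
t10.07 pos [547.  -66.9 112.5] yaw-159.6 F [-0.1  0.3 -0.4] M [-0.01  0.01 -0.02] open0.158 grip69.1 q6 -2.05
turn/pi [ 0. -0.  0.] deg [ 0. -0.  0.] then shift/25 [-0.006  0.015  0.261]
```

```bash
python3 -m inch '[[0,0,0,0,0,0.06,0.95],[0,0,0,0,0,0.06,0.95],[0,0,0,0,0,0.06,0.95],[0,0,0,0,0,0.06,0.95],[0,0,0,0,0,0,0.95]]'
python3 -m inch '[[0,0,0,0,0,0.06,0.95],[0,0,0,0,0,0.06,0.95],[0,0,0,0,0,0,0.95]]'
python3 go.py 547.0 -66.5 94 200.4
```

```text
clock: 10.48
eef_pos: [546.8, -66.9, 106.2]
tcp_rot: [3.141, -0.001, -2.785]
contact_force: [0.8, -0.1, -1.4]
opening: 0.16
grasp_force: 69.1
clock: 10.73
eef_pos: [547.2, -66.9, 103.7]
tcp_rot: [-3.141, 0.0, -2.786]
contact_force: [-1.9, 0.8, 3.6]
opening: 0.156
grasp_force: 69.7
t10.73 pos [547.2 -66.9 103.7] yaw-159.6 F [-1.9  0.8  3.6] M [ 0.07  0.17 -0.  ] open0.156 grip69.7 q6 -2.05
turn/pi [-0.      0.0001  0.    ] deg [-0.  0.  0.] then shift/25 [0.001 0.019 0.387]
```

```bash
python3 -m inch '[[0,0,0,0,0,0.06,0.95],[0,0,0,0,0,0.06,0.95],[0,0,0,0,0,0.06,0.95],[0,0,0,0,0,0,0.95]]'
python3 -m inch '[[0,0,0,0,0,0.06,0.95],[0,0,0,0,0,0.06,0.95],[0,0,0,0,0,0.06,0.95],[0,0,0,0,0,0,0.95]]'
python3 -m inch '[[0,0,0,0,0,0.04,0.95],[0,0,0,0,0,0,0.95],[0,0,0,0,0,0,0.95]]'
python3 go.py 547.0 -66.5 94 110.4; python3 key.py | head -3
```

```text
clock: 11.07
eef_pos: [547.2, -66.9, 99.2]
tcp_rot: [-3.141, 0.0, -2.785]
contact_force: [-1.3, 1.0, 6.4]
opening: 0.156
grasp_force: 70.0
clock: 11.4
eef_pos: [547.2, -66.9, 94.8]
tcp_rot: [-3.141, 0.0, -2.785]
contact_force: [-3.0, -0.1, 8.2]
opening: 0.156
grasp_force: 70.3
clock: 11.65
eef_pos: [547.2, -66.9, 94.1]
tcp_rot: [-3.141, 0.0, -2.785]
contact_force: [-2.2, 0.1, 8.7]
opening: 0.159
grasp_force: 70.3
t11.65 pos [547.2 -66.9  94.1] yaw-159.6 F [-2.2  0.1  8.7] M [0.09 0.47 0.03] open0.159 grip70.3 q6 -2.05
turn/pi [1.e-04 2.e-04 5.e-01] deg [ 0.  0. 90.] then shift/25 [ 0.02  -0.003  0.002]
eef [547.2 -66.9  94.1] F [-2.2  0.1  8.7] view dir in tool xy 0.48 0.88
head 43 x [-24.1 -10.1  20.4] y [ 1.8 14.9 26.5]
shank 239 x [-37.1   2.1  37.4] y [-27.6   1.8  29.6]
```

```bash
python3 -m inch '[[0,0,0.03,0,0,0,0.95],[0,0,0.03,0,0,0,0.95],[0,0,0.03,0,0,0,0.95],[0,0,0,0,0,0,0.95]]'
python3 go.py 547.0 -66.5 94 110.4
python3 -m inch '[[0,0,0.03,0,0,0,0.95],[0,0,0.03,0,0,0,0.95],[0,0,0.03,0,0,0,0.95],[0,0,0,0,0,0,0.95]]'
python3 go.py 547.0 -66.5 94 110.4
```

```text
clock: 12.03
eef_pos: [548.1, -67.0, 94.3]
tcp_rot: [-3.141, 0.002, -3.074]
contact_force: [-0.7, -0.8, 8.3]
opening: 0.156
grasp_force: 70.4
t12.03 pos [548.1 -67.   94.3] yaw-176.1 F [-0.7 -0.8  8.3] M [0.07 0.09 0.02] open0.156 grip70.4 q6 -1.76
turn/pi [3.000e-04 7.000e-04 4.081e-01] deg [ 0.1  0.1 73.5] then shift/25 [ 0.035 -0.032  0.014]
clock: 12.37
eef_pos: [548.3, -66.5, 94.4]
tcp_rot: [3.14, 0.002, 2.926]
contact_force: [0.0, 3.4, 7.5]
opening: 0.158
grasp_force: 70.3
t12.37 pos [548.3 -66.5  94.4] yaw167.6 F [0.  3.4 7.5] M [ 0.62 -0.03 -0.01] open0.158 grip70.3 q6 -1.48
turn/pi [0.0007 0.0005 0.318 ] deg [ 0.1  0.1 57.2] then shift/25 [ 0.019 -0.049  0.017]
```

```bash
python3 -m inch '[[0,0,0.03,0,0,0,0.95],[0,0,0.03,0,0,0,0.95],[0,0,0.03,0,0,0,0.95],[0,0,0.03,0,0,0,0.95],[0,0,0.03,0,0,0,0.95],[0,0,0,0,0,0,0.95]]'
python3 go.py 547.0 -66.5 94 110.4
python3 -m inch '[[0,0,0.03,0,0,0,0.95],[0,0,0.03,0,0,0,0.95],[0,0,0.03,0,0,0,0.95],[0,0,0.03,0,0,0,0.95],[0,0,0.03,0,0,0,0.95],[0,0,0.018,0,0,0,0.95],[0,0,0,0,0,0,0.95],[0,0,0,0,0,0,0.95]]'
python3 go.py 547.0 -66.5 94 110.4
```

```text
clock: 12.87
eef_pos: [548.6, -65.8, 94.5]
tcp_rot: [3.138, 0.001, 2.454]
contact_force: [1.6, 7.7, 7.7]
opening: 0.153
grasp_force: 70.3
t12.87 pos [548.6 -65.8  94.5] yaw140.6 F [1.6 7.7 7.7] M [ 1.44 -0.22  0.01] open0.153 grip70.3 q6 -1.01
turn/pi [1.100e-03 1.000e-04 1.679e-01] deg [ 0.2  0.  30.2] then shift/25 [-0.004 -0.069  0.02 ]
clock: 13.53
eef_pos: [548.7, -65.4, 94.5]
tcp_rot: [3.138, -0.001, 1.932]
contact_force: [2.3, 9.5, 8.4]
opening: 0.154
grasp_force: 70.3
t13.53 pos [548.7 -65.4  94.5] yaw110.7 F [2.3 9.5 8.4] M [ 1.97 -0.4   0.08] open0.154 grip70.3 q6 -0.49
turn/pi [ 0.0013 -0.0003  0.0016] deg [ 0.2 -0.1  0.3] then shift/25 [-0.018 -0.081  0.022]
```

```bash
python3 -m inch '[[0,0,0,0.03,0.02,0,0.95],[0,0,0,0.03,0.02,0,0.95],[0,0,0,0,0,0,0.95],[0,0,0,0,0,0,0.95]]'
python3 go.py 547.0 -66.5 94 110.4
```

```text
clock: 13.87
eef_pos: [548.8, -65.0, 94.5]
tcp_rot: [3.139, 0.001, 1.933]
contact_force: [0.7, 1.9, 8.6]
opening: 0.152
grasp_force: 70.3
t13.87 pos [548.8 -65.   94.5] yaw110.8 F [0.7 1.9 8.6] M [ 0.36 -0.06 -0.1 ] open0.152 grip70.3 q6 -0.48
turn/pi [0.0009 0.0003 0.002 ] deg [0.2 0.1 0.4] then shift/25 [-0.032 -0.09   0.02 ]
```

```bash
python3 -m inch '[[0,0,0,0.005,0,-0.06,0.95],[0,0,0,0.005,0,-0.06,0.95],[0,0,0,0,0,-0.06,0.95],[0,0,0,0,0,0,0.95],[0,0,0,0,0,0,0.95]]'
python3 go.py 547.0 -66.5 94 110.4
python3 -m inch '[[0,0,0,0,0,-0.06,0.95],[0,0,0,0,0,0,0.95],[0,0,0,0,0,0,0.95]]'
python3 go.py 547.0 -66.5 94 110.4
```

```text
clock: 14.28
eef_pos: [548.8, -64.9, 99.0]
tcp_rot: [3.139, 0.001, 1.933]
contact_force: [0.9, 1.6, 9.0]
opening: 0.154
grasp_force: 70.2
t14.28 pos [548.8 -64.9  99. ] yaw110.8 F [0.9 1.6 9. ] M [ 0.14 -0.07 -0.03] open0.154 grip70.2 q6 -0.48
turn/pi [0.0009 0.0004 0.002 ] deg [0.2 0.1 0.4] then shift/25 [-0.034 -0.09   0.2  ]
clock: 14.53
eef_pos: [548.8, -64.9, 100.4]
tcp_rot: [3.139, 0.001, 1.933]
contact_force: [1.2, 1.0, 7.0]
opening: 0.157
grasp_force: 69.9
t14.53 pos [548.8 -64.9 100.4] yaw110.8 F [1.2 1.  7. ] M [ 0.22 -0.31  0.01] open0.157 grip69.9 q6 -0.48
turn/pi [0.0009 0.0003 0.002 ] deg [0.2 0.1 0.4] then shift/25 [-0.034 -0.089  0.255]
```

```bash
python3 -m inch '[[0,0,0,0,0,-0.02,0.95],[0,0,0,0,0,0,0.95],[0,0,0,0,0,0,0.95]]'
python3 -m inch '[[0,0,0,0,0,-0.02,0.95],[0,0,0,0,0,0,0.95],[0,0,0,0,0,0,0.95]]'
python3 go.py 547.0 -66.5 94 110.4
```

```text
clock: 14.78
eef_pos: [548.7, -64.9, 100.7]
tcp_rot: [3.139, 0.001, 1.933]
contact_force: [2.7, 1.1, 6.5]
opening: 0.153
grasp_force: 69.9
clock: 15.03
eef_pos: [548.4, -64.9, 100.9]
tcp_rot: [3.14, 0.001, 1.933]
contact_force: [5.2, 1.8, 3.1]
opening: 0.155
grasp_force: 69.4
t15.03 pos [548.4 -64.9 100.9] yaw110.8 F [5.2 1.8 3.1] M [ 0.23 -1.03  0.  ] open0.155 grip69.4 q6 -0.48
turn/pi [0.0006 0.0002 0.002 ] deg [0.1 0.  0.4] then shift/25 [-0.041 -0.075  0.275]
```

```bash
python3 -m inch '[[0,0,0,0.01,0.03,0,0.95],[0,0,0,0,0,0,0.95],[0,0,0,0,0,0,0.95]]' 25
python3 go.py 547.0 -66.5 94 110.4
python3 -m inch '[[0,0,0,0,0,0,0.82],[0,0,0,0,0,0,0.8],[0,0,0,0,0,0,0.75],[0,0,0,0,0,0,0.65],[0,0,0,0,0,0,0.55],[0,0,0,0,0,0,0.5],[0,0,0,0,0,0,0.5]]'
python3 go.py 547.0 -66.5 94 110.4
python3 key.py|head -5
```

```text
clock: 15.28
eef_pos: [548.4, -64.8, 100.9]
tcp_rot: [3.141, 0.001, 1.933]
contact_force: [3.4, -1.3, 5.4]
opening: 0.155
grasp_force: 69.8
t15.28 pos [548.4 -64.8 100.9] yaw110.8 F [ 3.4 -1.3  5.4] M [-0.22 -0.77 -0.  ] open0.155 grip69.8 q6 -0.48
turn/pi [0.0002 0.0003 0.0021] deg [0.  0.1 0.4] then shift/25 [-0.045 -0.077  0.275]
clock: 15.87
eef_pos: [547.7, -64.4, 100.4]
tcp_rot: [-3.141, -0.0, 1.933]
contact_force: [0.5, 0.1, -0.7]
opening: 0.498
grasp_force: 0.0
t15.87 pos [547.7 -64.4 100.4] yaw110.8 F [ 0.5  0.1 -0.7] M [ 0.    0.01 -0.06] open0.498 grip0.0 q6 -0.48
turn/pi [-0.0001 -0.0001  0.002 ] deg [-0.  -0.   0.4] then shift/25 [-0.068 -0.057  0.258]
eef [547.7 -64.4 100.4] F [ 0.5  0.1 -0.7] view dir in tool xy 0.88 -0.47
head 33 x [14.4 23.4 31.9] y [-27.4  10.6  26.4]
shank 245 x [-28.7   7.5  31.7] y [-29.1  -1.6  29. ]
collar 16 x [-6.6  8.8 12.5] y [-15.9  -6.4  12. ]
grip 298 x [-18.    8.5  18.1] y [-29.   -5.   27.4]
```

```bash
python3 -m inch '[[0,0,0,0,0,-0.3,0.5],[0,0,0,0,0,-0.5,0.5],[0,0,0,0,0,-0.7,0.5],[0,0,0,0,0,-0.8,0.5],[0,0,0,0,0,-0.8,0.5],[0,0,0,0,0,-0.8,0.5],[0,0,0,0,0,-0.8,0.5],[0,0,0,0,0,-0.8,0.5]]'
python3 -m inch '[[0,0,0,-0.9,0,0,0.5],[0,0,0,-0.9,0,0,0.5],[0,0,0,-0.9,0,0,0.5],[0,0,0,-0.9,0,0,0.5],[0,0,0,-0.9,0,0,0.5],[0,0,0,-0.9,0,0,0.5],[0,0,0,0,0,0,0.5],[0,0,0,0,0,0,0.5]]'
python3 - <<'E'
from rig import r,grab_frame
import numpy as np
from h import *
print(r.sense()["eef_pos"])
for n in("top","scene"):
    W=cloud(grab_frame(n)); c=np.hypot(W[...,0]-548,W[...,1]+65)
    for a,b in((85,97),(99,109),(112,125),(125,138),(138,149),(149,157),(157,185)):
        k=(c<32)&(W[...,2]>a)&(W[...,2]<b)
        if k.any(): print(n,a,b,k.sum(),np.nanmean(W[k],0).round(1),W[k][:,2].max().round(1))
    if n=="top":
        k=(c<32)&(W[...,2]>140); print(cv2.minAreaRect(W[k][:,:2].astype(np.float32)))
E
```

```text
clock: 16.58
eef_pos: [547.8, -64.4, 239.8]
tcp_rot: [3.141, 0.0, 1.933]
contact_force: [0.7, 0.0, -0.8]
opening: 0.498
grasp_force: 0.0
clock: 17.25
eef_pos: [595.8, -191.5, 238.3]
tcp_rot: [-3.142, -0.0, 1.932]
contact_force: [0.2, -0.3, 0.5]
opening: 0.501
grasp_force: 0.0
[ 595.80091885 -191.45531234  238.30969257]
top 85 97 3 [573.6 -63.8  85.4] 85.5
top 99 109 46 [545.9 -68.1 107.2] 108.8
top 112 125 12 [540.7 -54.9 117.4] 124.8
top 125 138 8 [539.6 -53.  132.2] 137.7
top 138 149 10 [540.3 -54.2 143.4] 148.8
top 149 157 90 [547.2 -68.8 152.9] 156.9
((547.3168334960938, -69.61444854736328), (13.689253807067871, 40.480316162109375), 20.510974884033203)
scene 85 97 19 [547.2 -65.2  91.3] 96.8
scene 99 109 36 [540.9 -62.  106.3] 109.0
scene 112 125 58 [542.7 -60.9 118.7] 125.0
scene 125 138 56 [542.5 -61.2 131.8] 137.8
scene 138 149 48 [542.3 -60.9 143.7] 148.9
scene 149 157 41 [544.8 -63.8 152.5] 155.0
```

The key stands upright. Its top is at z = 152.9, which puts the underside at 62.9 against a target of 63, and it is turned square to the slot. The gripper is clear, so I hand in.

```bash
python3 -c "
from rig import r
print(r.sign_off())"
```

```text
the job is handed in; nothing more can be done
None
```

I handed the job in: the key is through the slot, turned a quarter turn clockwise, and stands upright in the locking notches. Its measured underside is 62.9 mm above the counter (target 63), and the largest tool-force reading was about 13 N against the 40 N limit. The arm is clear. I kept well clear of the shaker, jar and scoop but did not re-measure them, and the hand-in returned no verdict.

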